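Fix the drying cabinet's door ajar on its stay

TASK

Fix the drying cabinet's door ajar for airing: lift the steel stay by its knob, push the door out with it, and drop the third of the bar's five holes (the middle one) over the peg on the roof, so that the bar lies fully down on the peg plate, then let go. The peg may be clamped anywhere along its slot, so feel for it with the bar and work gently, without leaning on the peg; leave the tin, the tray and the screwdriver where they are.

Things in the scene. Friction and masses are not known exactly. Their poses are not given: they have to be found in the camera images.
- cabinet: Grey sheet-steel bench-top drying cabinet, fixed to the bench: 280 deep (its x) x 300 wide (its y) x 190 mm high. Origin: centre of its underside, z up. The front, with the glazed door, faces its -x. The roof is flat, 190 mm above the bench.
- door (a joint): Opening angle of the glazed door (300 wide, 20 mm thick, 0.9 kg), rad: 0 shut, grows as it swings out, up to 1.5; slightly ajar at the start. Its hinges are a little stiff (0.12 N m), so it stays where it is left.
- door_hinge (a point): Point on the door's upright hinge axis at roof height: the cabinet's front edge, left corner as one faces the door (cabinet x = -140, y = +150 mm). The shut door runs from here along the cabinet's -y and opens towards its -x.
- stay_pivot (a point): Pivot of the stay on the door's top edge: 250 mm along the door from the hinge axis and 12 mm to the door's outer side of that line (so 250.3 mm from the axis), 5.5 mm above roof height, at mid-thickness of the bar. Here the bar swings level freely and lifts up to 0.8 rad (damped: let go, it sinks gently).
- stay: The stay: flat dark steel bar 22 wide x 5 mm thick, 0.26 kg, origin at its pivot on the door, x along the bar to its knob, z up through its thickness. Five round through holes, 10.5 mm in diameter, lie at x = 125, 155, 185, 215 and 245 mm; the knob at 285 mm. At the start it lies on the roof behind the peg, on no peg. Level when it lies on the plate. Light work: presses over 15 N would bend it.
- stay_knob (a point): Middle of the black upright knob at the bar's end: a plain cylinder 18 mm in diameter and 28 mm high, centred here; its lower end is 5 mm above the bar's top face (on a thinner neck), this point 19 mm above the top face. Held by the knob, the bar can still turn between the fingers.
- hole3 (a point): Centre of the third (middle) hole, 185 mm from the pivot, at the bar's underside.
- peg_plate: Slotted steel plate on the roof, 60 (x, as the cabinet's x) x 34 x 3 mm. Origin: centre of its underside, 35 mm behind the roof's front edge, midway across. A firm upright peg, 8 mm in diameter, domed top 18 mm above the roof, is clamped in its slot: unmeasured, up to 11 mm either way from the origin along x, at y = 0.
- tin: Small aluminium tin, 48 mm in diameter, 42 mm high, standing on the cabinet's roof; origin at its underside. To be left alone.
- hardware_tray: Cream open tray of nuts, 110 x 80 x 50 mm, on the bench; origin at its underside. To be left alone.
- screwdriver: Orange-handled screwdriver, about 200 mm, lying on the bench; origin under its middle. To be left alone.

How it is judged:
By the outcome, as a careful person would: the job done as asked, in the order asked, and still so for the second after the job is handed in, with the robot touching nothing.
It also fails if it takes over 54 s, if anything falls off the work surface, if the arm or the gripper's body presses on something with over 40 N, if the wrist force passes 120 N, or if a joint passes its speed limit or range.

ROBOT

A 6-joint arm with a two-finger parallel gripper is mounted at the origin on the work surface. World frame = base frame: x ahead of the robot, y to its left, z up, the work surface at z = 0. Lengths are in m, angles in rad, forces in N, time in s.
With the tool pointing down it reaches from about 0.425 to 0.95 m from the base axis. Payload 3.5 kg.
Tool frame: the origin (TCP) lies midway between the tips of the shut fingers; the grasp point (between the pads) lies 19 mm behind it (ctrl.hold_point_z is the distance from the TCP to the grasp point, in m); z points along the fingers, y is the line along which they close (so a half turn about z gives the same grasp; the last joint's range is limited). The gripper opens to 85 mm and grips with 20 to 120 N. Pads are 22 mm wide; open, the fingers measure 114 mm over their backs; the gripper's body (76 mm by 85 mm) begins 54 mm behind the grasp point. The pads swing forward as they close: fully open they stand 13 mm farther back than shut.
Start: joints at [1.097, 0.286, 1.577, -0, 1.279, -0.15], TCP at [0.215, 0.64, 0.231] pointing down, gripper open.
Joint ranges: [-2.77, 2.77], [-0.9, 2.22], [0.21, 2.48], [-1.53, 4.67], [0.24, 2.81], [-2.84, 2.84]. Speed limits (rad/s): [2.79, 2.79, 3.14, 3.14, 3.14, 3.14].

INTERFACE

Orientations are given as a unit quaternion [x, y, z, w].
In Python, from plant import readout, cams, sign_off, ctrl gives the robot as it stands. The module is installed in compiled form; this text tells all that it offers.
- The arm moves only by the tool step_arm, never from a script. Its argument "increments" is a list of rows, each a list of 2 entries, a list of its own where there are three numbers: the shift along the world's x, y, z in mm, then the turn, a rotation vector about the world's x, y, z in rad. In form: [[[x, y, z], [rx, ry, rz]], ...]. A call has 1 to 8 rows; each row shifts and turns the commanded pose from where the row before left it; what a row does not reach is not made up. A row lasts 1/12 s, in which the tool goes at most 41.7 mm and 7.16 degrees, less where a joint would pass 70% of its speed; a pose out of reach is approached as far as the arm can. A call is refused whole if a number of a shift passes 41.7 or a number of a turn 0.125, either way. A call with a gripper value outside its range is refused whole. "fingers" is the opening, from -1 (shut) to 1 (fully open), set as the call begins (left out, the last holds). The fingers move at their own pace and stop on an object; "grip_force" is the grip in N (left out, the last holds). Time passes only in rows, so rows that do not move let the fingers close. It gives the time, the measured TCP pose, the force, the opening and the grip force at its end, in the units of the state.
- readout.get_state(): the state, without advancing time (a new reading comes with each control period).
- cams.read_camera(name): name is "scene" or "side" or "wrist"; returns the picture (384x512x3 uint8, red, green, blue); there is no depth.
- cams.get_calibration(name): a dict with "fx", "fy", "cx", "cy" (pixels), "distortion" ([k1, k2, p1, p2, k3] as OpenCV has them; the pictures are not rectified), "eye" and "rotation" of the camera in the world; the wrist camera has in their place "T_tool_cam" (4x4, takes a point from camera to tool coordinates, whose origin is the TCP and whose axes are the flange's). Camera axes: x right, y up, looking along -z (the intrinsics and any distortion apply to the point x, -y, -z); pixel columns grow to the right and rows downward; lengths in m; the calibration is good to about 2 mm. A picture is of the moment at which its call begins: read the wrist's pose just before it. get_calibration takes no time and is no camera call.
- sign_off(): hands the job in; it is judged then, once.
The state is a dict: "time": time; "qpos": joint angles; "dq": joint speeds; "joint_efforts": joint torques, N m; "eef_pos": TCP position; "tcp_rot": TCP orientation; "contact_force": force on the tool from outside, world axes, zero at the start; "wrist_torque": the same for the moment, N m; "opening": opening from 0.0 (shut) to 1.0 (fully open); "finger_force": force on a finger pad.
Only numpy, scipy, OpenCV 4.12 (cv2) and the standard library are available. Lean on these libraries where they do the work, as an engineer would, in place of code of your own. Each camera call takes 0.05 s, during which the arm holds its last target. There are 200 camera calls.

## Working session

There is one attempt and no reset: what is moved stays moved. The work goes in short steps, Python scripts to look and compute and a tool call to move; the robot and the scene stay as the last step left them, time stands still between calls to the robot, and variables do not carry over. Pictures are saved under pics/ and viewed, at most 10 in all, crops included, and the job is handed in when it is done.

Besides the shell and the picture viewer there is one more tool, called after "Request:" by a JSON object that holds its "fn" and its "kwargs", one argument or row to a line. step_arm: Moves the arm, as the interface text tells. Its arguments: {"type":"object","properties":{"increments":{"type":"array","items":{"type":"array"}},"fingers":{"type":"number"},"grip_force":{"type":"number"}},"required":["increments"]}

```bash
mkdir -p pics
cat > h.py <<'E'
import numpy as np, cv2
from plant import readout, cams, sign_off, ctrl
from scipy.spatial.transform import Rotation as R
def snap(name,f):
    im=cams.read_camera(name); cv2.imwrite(f'pics/{f}.png',im[:,:,::-1]); return im
def calib(name,st=None):
    c=cams.get_calibration(name)
    K=np.array([[c['fx'],0,c['cx']],[0,c['fy'],c['cy']],[0,0,1.]]); d=np.array(c['distortion'],float)
    if 'T_tool_cam' in c:
        st=st or readout.get_state(); T=np.eye(4); T[:3,:3]=R.from_quat(st['tcp_rot']).as_matrix(); T[:3,3]=st['eef_pos']
        T=T@np.array(c['T_tool_cam']); return K,d,T[:3,3],T[:3,:3]
    return K,d,np.array(c['eye']),np.array(c['rotation'])
def ray(cal,uv):
    K,d,e,Rm=cal; p=cv2.undistortPoints(np.array([[uv]],float),K,d)[0,0]
    v=Rm@np.array([p[0],-p[1],-1]); return e,v/np.linalg.norm(v)
def atz(cal,uv,z):
    e,v=ray(cal,uv); return e+v*(z-e[2])/v[2]
def proj(cal,P):
    K,d,e,Rm=cal; q=(np.atleast_2d(P)-e)@Rm; q=q*[1,-1,-1]
    return cv2.projectPoints(q,np.zeros(3),np.zeros(3),K,d)[0][:,0]
E
python3 - <<'E'
from h import *
s=readout.get_state(); print(s)
a=snap('scene','a'); b=snap('side','b'); 
w=snap('wrist','w')
for n in('scene','side','wrist'): print(n,[x.round(3).tolist() for x in calib(n)])
E
```

```text
{'time': 0.0, 'qpos': array([ 1.09701291e+00,  2.87162875e-01,  1.57816393e+00,  7.31646114e-06,
        1.27859731e+00, -1.50024663e-01]), 'dq': array([ 0.00056073, -0.00124864,  0.00038719, -0.0013845 ,  0.00148152,
        0.00108315]), 'joint_efforts': array([-8.96932506e-04, -4.06001544e+01, -2.92613429e+01, -1.95699881e-04,
        5.96800237e-03, -5.04595022e-06]), 'eef_pos': array([0.21442524, 0.63935068, 0.22995611]), 'tcp_rot': array([ 1.61174231e-01,  9.86925280e-01, -1.10840838e-03, -3.61061589e-04]), 'contact_force': array([ 0.09111904, -0.58777108, -0.69039137]), 'wrist_torque': array([ 0.06655933, -0.03380428, -0.00282683]), 'finger_force': 0.0, 'opening': 1.001995726369551}
scene [[[362.006, 0.0, 255.584], [0.0, 362.006, 192.728], [0.0, 0.0, 1.0]], [-0.014, 0.0, 0.0, 0.0, 0.0], [1.075, -0.315, 0.633], [0.355, 0.209, 0.483, 0.772]]
side [[[441.751, 0.0, 253.866], [0.0, 441.751, 193.403], [0.0, 0.0, 1.0]], [-0.122, 0.0, 0.0, 0.0, 0.0], [0.278, -0.783, 0.858], [0.396, -0.078, -0.17, 0.899]]
wrist [[[341.569, 0.0, 254.858], [0.0, 341.569, 188.905], [0.0, 0.0, 1.0]], [-0.102, 0.0, 0.0, 0.0, 0.0], [0.149, 0.662, 0.373], [[0.318, -0.914, -0.253], [0.948, 0.306, 0.088], [-0.002, -0.268, 0.963]]]
```

View pics/a.png

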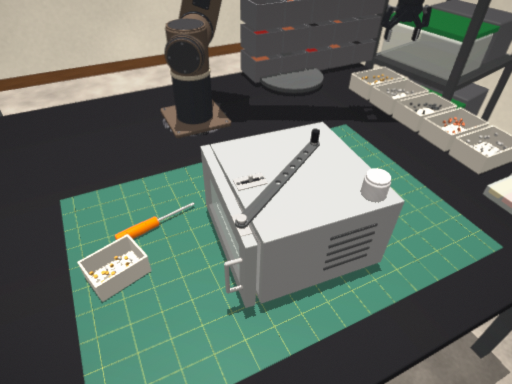

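View pics/b.png

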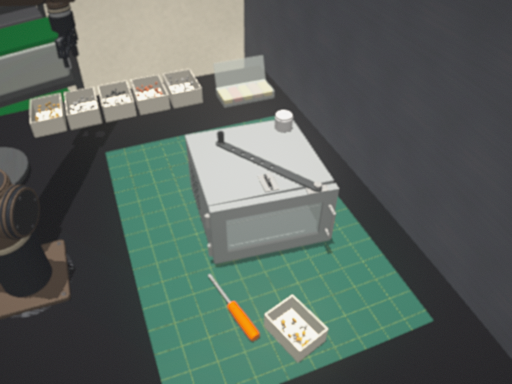

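View pics/w.png

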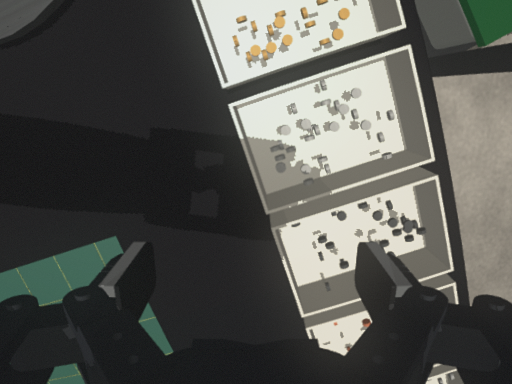

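The scene view shows the cabinet mid-mat. The knob is near (315,134), the pivot near (241,219) and the peg plate near (250,181). The side view has the knob near (221,137), the pivot near (319,186) and the plate near (267,183). I'll enlarge both.

```bash
sed -i "s/np.array(c\['rotation'\])/R.from_quat(c['rotation']).as_matrix() if np.size(c['rotation'])==4 else np.array(c['rotation'])/" h.py
python3 - <<'E'
import cv2
for f,(x0,y0,x1,y1) in (('a',(190,110,400,270)),('b',(175,100,345,228))):
    im=cv2.imread(f'pics/{f}.png')[y0:y1,x0:x1]; k=800/(x1-x0)
    im=cv2.resize(im,(800,int(k*(y1-y0)))[:2],interpolation=cv2.INTER_CUBIC)[:600]; cv2.imwrite(f'pics/{f}2.png',im); print(k,im.shape)
E
```

```text
3.8095238095238093 (600, 800, 3)
4.705882352941177 (600, 800, 3)
```

View pics/a2.png

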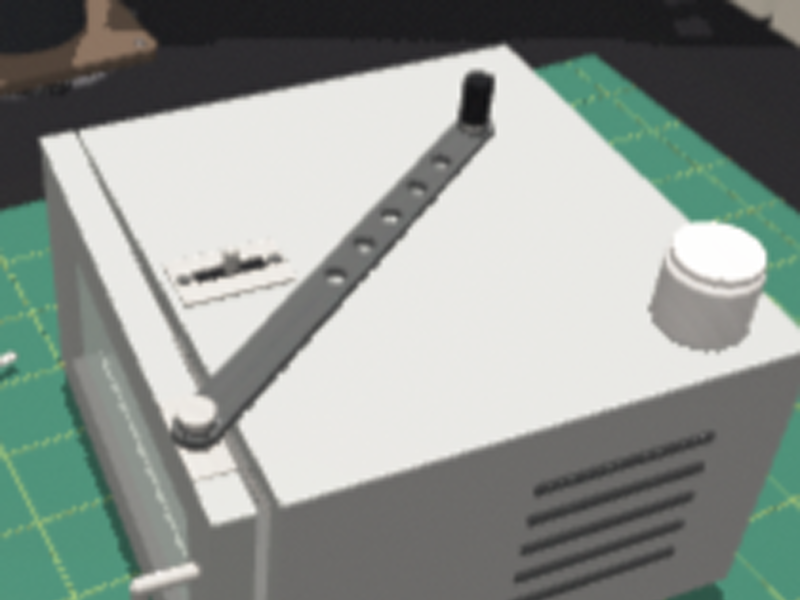

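View pics/b2.png

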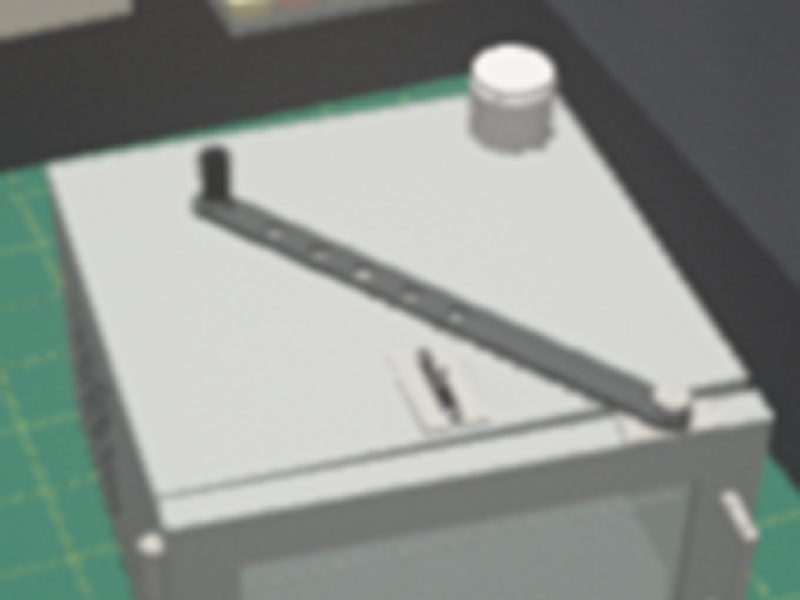

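```bash
cat > fit.py <<'E'
from h import *
from scipy.optimize import least_squares
A=calib('scene');B=calib('side')
ca=lambda p:np.array(p)/3.8095+[190-.37,110-.37]
cb=lambda p:np.array(p)/4.70588+[175-.4,100-.4]
roof=np.array([[-140,150,190],[-140,-150,190],[140,150,190],[140,-150,190]])/1e3
ra=ca([[79,132],[278,505],[507,45],[800,352]]); rb=cb([[163,497],[750,384],[47,165],[562,98]])
ha=ca([[337,276],[365,245],[392,215],[418,188],[441,161],[477,101]])
hb=cb([[456,317],[409,297],[362,275],[317,254],[275,233],[215,174]])
stay=np.array([[x,0,2.5] for x in(125,155,185,215,245)]+[[285,0,21.5]])/1e3
def cab(p): return R.from_euler('z',p[2]).as_matrix(),np.array([p[0],p[1],0])
def pivot_c(th):
    # door dir: shut -y, opens to -x ; outer normal
    d=np.array([-np.sin(th),-np.cos(th),0]); n=np.array([-np.cos(th),np.sin(th),0])
    return np.array([-.140,.150,.1955])+.250*d+.012*n
def model(p):
    M,t=cab(p); pv=M@pivot_c(p[3])+t
    Rb=R.from_euler('zy',[p[4],p[5]]).as_matrix()
    return roof@M.T+t, stay@Rb.T+pv, pv, M, t
def res(p):
    r,s,*_=model(p); o=np.r_[p[6:8]/2000,0]
    return np.r_[(proj(A,r)-ra).ravel(),(proj(A,s)-ha).ravel(),(proj(B,r+0)-rb).ravel(),(proj(B,s)-hb).ravel(), p[5]/.01]
if __name__=='__main__':
    best=min((least_squares(res,[.6,0,y,.1,y+b,0,0,0],loss='soft_l1') for y in np.arange(-3,3.1,.5) for b in(-1,0,1,2)),key=lambda s:s.cost)
    p=best.x; print(p.round(4),best.cost); rr=res(p)[:-1].reshape(-1,2).round(1); print(rr.tolist())
    r,s,pv,M,t=model(p); print('pivot',pv,'knob',s[5],'h3',s[2]); print(r.round(3).tolist())
    np.save('p.npy',p)
    for off in(-11,0,11):
        P=[M@np.array([-.105+off/1e3,0,z])+t for z in(.208,.193)]; print(off,P[0].round(4),((proj(A,P)-[190-.37,110-.37])*3.8095).round(0).tolist(),((proj(B,P)-[175-.4,100-.4])*4.70588).round(0).tolist())
E
python3 fit.py
```

```text
[ 0.6039  0.0235  1.4835  0.0193  2.1205 -0.0245  0.      0.    ] 16.7292306391937
[[-1.0, 0.1], [-1.4, 1.1], [-0.5, 0.9], [3.5, 0.1], [-0.7, -0.1], [-0.4, 0.0], [-0.4, 0.3], [-0.4, 0.2], [-0.0, 0.4], [-0.4, 0.0], [-2.0, -0.1], [-0.4, -1.0], [0.5, -0.4], [-2.0, -3.3], [0.2, -1.3], [0.1, -1.7], [0.2, -1.5], [0.1, -1.4], [-0.4, -1.2], [-0.3, -0.3]]
pivot [ 0.68955667 -0.14143856  0.1955    ] knob [0.54018179 0.10157547 0.21334864] h3 [0.59287448 0.01630739 0.19563325]
[[0.442, -0.103, 0.19], [0.741, -0.129, 0.19], [0.467, 0.176, 0.19], [0.766, 0.15, 0.19]]
-11 [ 0.5938 -0.0921  0.208 ] [[204.0, 253.0], [204.0, 277.0]] [[447.0, 376.0], [446.0, 399.0]]
0 [ 0.5947 -0.0811  0.208 ] [[225.0, 249.0], [225.0, 272.0]] [[440.0, 362.0], [439.0, 385.0]]
11 [ 0.5957 -0.0702  0.208 ] [[246.0, 244.0], [245.0, 267.0]] [[433.0, 348.0], [432.0, 371.0]]
```

Request:
{"fn": "step_arm", "kwargs": {
  "increments": [
    [[18.3,-30,15],[0,0,-0.032]],
    [[18.3,-30,15],[0,0,-0.032]],
    [[18.3,-30,15],[0,0,-0.032]],
    [[18.3,-30,15],[0,0,-0.032]],
    [[18.3,-30,15],[0,0,-0.032]],
    [[18.3,-30,15],[0,0,-0.032]],
    [[18.3,-30,15],[0,0,-0.032]],
    [[18.3,-30,15],[0,0,-0.032]]
  ]
}}

```text
time: 0.82
eef_pos: [0.3614, 0.3983, 0.3517]
tcp_rot: [0.286, 0.958, -0.0, -0.0]
contact_force: [0.6, 0.9, 0.5]
opening: 0.998
finger_force: 0.0
```

Request:
{"fn": "step_arm", "kwargs": {
  "increments": [
    [[18.3,-30,0],[0,0,-0.032]],
    [[18.3,-30,0],[0,0,-0.032]],
    [[18.3,-30,0],[0,0,-0.032]],
    [[18.3,-30,0],[0,0,-0.032]],
    [[18.3,-30,0],[0,0,-0.032]],
    [[18.3,-30,0],[0,0,-0.032]],
    [[18.3,-30,0],[0,0,-0.032]],
    [[18.3,-30,0],[0,0,-0.032]]
  ]
}}

```text
time: 1.48
eef_pos: [0.5079, 0.1583, 0.3511]
tcp_rot: [0.407, 0.914, -0.0, -0.0]
contact_force: [0.1, 1.5, 0.3]
opening: 0.996
finger_force: 0.0
```

Request:
{"fn": "step_arm", "kwargs": {
  "increments": [
    [[18.3,-30,0],[0,0,-0.032]],
    [[18.3,-30,0],[0,0,-0.032]],
    [[18.3,-30,0],[0,0,-0.032]],
    [[18.3,-30,0],[0,0,-0.032]],
    [[18.3,-30,0],[0,0,-0.032]],
    [[18.3,-30,0],[0,0,-0.032]],
    [[0,0,0],[0,0,0]],
    [[0,0,0],[0,0,0]]
  ]
}}

```text
time: 2.15
eef_pos: [0.6175, -0.0216, 0.35]
tcp_rot: [0.493, 0.87, -0.0, -0.001]
contact_force: [-0.4, -0.3, 0.1]
opening: 1.0
finger_force: 0.0
```

```bash
sed -i "s/'zy'/'ZY'/" fit.py; python3 fit.py
python3 - <<'E'
from h import *
s=readout.get_state(); print(s['time'],s['eef_pos'],s['tcp_rot'],s['qpos'],s['contact_force'])
import pickle; pickle.dump(s,open('s1.pkl','wb'))
im=snap('wrist','w1'); cv2.imwrite('pics/w1c.png',cv2.resize(im[:,:,::-1],(800,600),interpolation=cv2.INTER_CUBIC))
E
```

```text
[0.6038 0.0235 1.4833 0.0178 2.1218 0.0158 0.     0.    ] 15.496396864390302
[[-1.0, 0.1], [-1.5, 1.1], [-0.5, 0.9], [3.5, 0.1], [-0.6, 0.0], [-0.4, 0.1], [-0.3, 0.4], [-0.4, 0.3], [-0.1, 0.6], [-0.3, 0.3], [-2.1, -0.1], [-0.4, -1.0], [0.5, -0.4], [-2.0, -3.3], [0.1, -1.3], [-0.0, -1.6], [0.1, -1.4], [-0.0, -1.3], [-0.5, -1.0], [-0.3, -0.1]]
pivot [ 0.68953224 -0.14108144  0.1955    ] knob [0.54016947 0.10200059 0.21250408] h3 [0.59267201 0.01655477 0.19508302]
[[0.442, -0.103, 0.19], [0.741, -0.129, 0.19], [0.467, 0.176, 0.19], [0.766, 0.15, 0.19]]
-11 [ 0.5937 -0.0921  0.208 ] [[204.0, 253.0], [204.0, 277.0]] [[447.0, 376.0], [446.0, 399.0]]
0 [ 0.5947 -0.0811  0.208 ] [[225.0, 248.0], [225.0, 272.0]] [[440.0, 362.0], [439.0, 385.0]]
11 [ 0.5956 -0.0702  0.208 ] [[246.0, 244.0], [245.0, 267.0]] [[433.0, 348.0], [432.0, 371.0]]
2.15 [ 0.61752177 -0.02162329  0.35002994] [ 4.92742074e-01  8.70174585e-01 -2.36353181e-04 -1.17658883e-03] [-1.99146887e-01  9.76657831e-02  1.58054816e+00  2.83771516e-04
  1.46576225e+00 -7.39496235e-01] [-0.41342181 -0.33419374  0.0500205 ]
```

View pics/w1c.png

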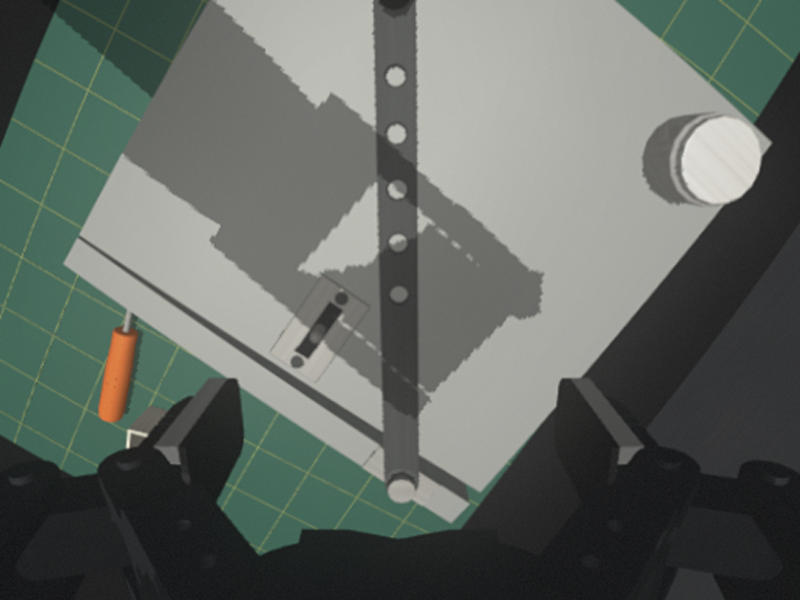

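The wrist view shows the whole bar: holes at (396,76) to (399,294), the knob at the top edge, the pivot at (402,488) and the plate around (320,328), with the peg near (318,332). I'll zoom in on the peg.

Run:
```python
import cv2,numpy as np
im=cv2.imread('pics/w1.png')[172:250,165:269]
im=cv2.convertScaleAbs(im,alpha=1.7,beta=10)
cv2.imwrite('pics/w1p.png',cv2.resize(im,None,fx=7.5,fy=7.5,interpolation=cv2.INTER_CUBIC))
```

```text
(no output)
```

View pics/w1p.png

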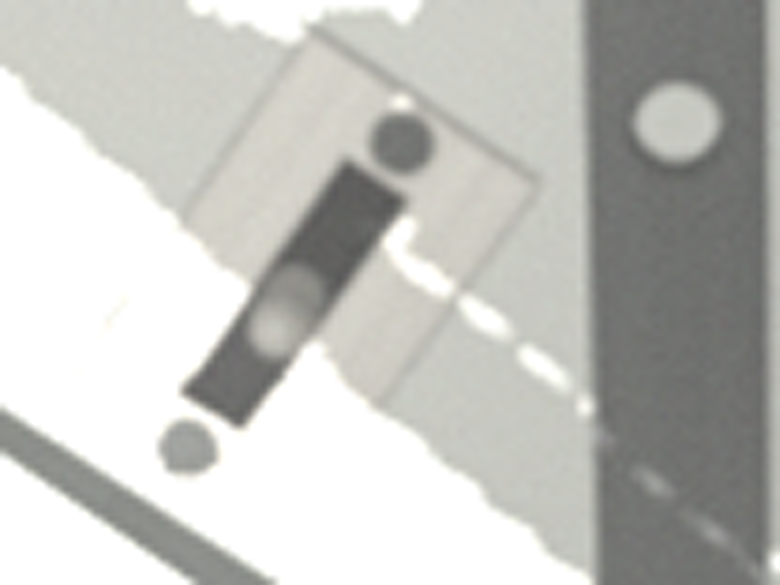

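```bash
cat > fit2.py <<'E'
from h import *
from fit import cab,pivot_c,roof
import pickle
from scipy.optimize import least_squares, brentq
s1=pickle.load(open('s1.pkl','rb')); W=calib('wrist',s1)
c8=lambda p:(np.array(p)+.5)/1.5625-.5
cp=lambda p:(np.array(p)+.5)/7.5-.5+[165,172]
hw=c8([[396,76],[397,133],[397,189],[398,242],[399,294]])
rw=c8([[80,237],[482,492],[771,142]]); rc=roof[[0,1,3]]
pw=cp([[402,143],[188,447],[315,28],[540,180],[383,405],[185,220]])  # two screws, 4 corners partly
pc=np.array([[-.075+0,-.0,0],[0,0,0],[-.075,.017,.193],[-.075,-.017,.193]])
hol=np.array([[x,0,.0015] for x in(.125,.155,.185,.215,.245)])
def mod(p):
    M,t=cab(p); pv=M@pivot_c(p[3])+t; Rb=R.from_euler('ZY',[p[4],.0105]).as_matrix(); return M,t,pv,Rb
def res(p):
    M,t,pv,Rb=mod(p); pr=lambda P:proj(W,P)
    pl=np.array([[-.105,0,.193],[-.075,.017,.193],[-.075,-.017,.193]])@M.T+t
    pm=(pw[0]+pw[1])/2
    sl=proj(W,np.array([[-.085,0,.193],[-.125,0,.193]])@M.T+t); d=sl[0]-sl[1]; e=pw[0]-pw[1]
    return np.r_[(pr(hol@Rb.T+pv)-hw).ravel(),.7*(pr(rc@M.T+t)-rw).ravel(),(pl.__class__ and (pr(pl)-np.array([pm,pw[2],pw[3]]))).ravel(),np.cross(d,e)/np.linalg.norm(d)]
p0=np.load('p.npy')[:5]
s=least_squares(res,p0,loss='soft_l1'); p=s.x; print('p',p.round(4),'\n',res(p).round(1))
M,t,pv,Rb=mod(p)
kn=pv+Rb@[.285,0,.0215]; print('pivot',pv.round(4),'knob',kn.round(4))
for off in(-8,-4,0,4,8):
    print(off,((proj(W,[M@np.array([-.105+off/1e3,0,z])+t for z in(.193,.199,.207)])-[165,172]+.5)*7.5-.5).round(0).tolist())
def target(off):
    pg=M@np.array([-.105+off/1e3,0,.0])+t
    f=lambda th:np.linalg.norm((M@pivot_c(th)+t-pg)[:2])-.185
    ths=[brentq(f,a,a+.05) for a in np.arange(0,1.45,.05) if f(a)*f(a+.05)<0]
    out=[]
    for th in ths:
        v=M@pivot_c(th)+t; d=(pg-v)[:2]; out.append((th,np.arctan2(d[1],d[0]),v.round(4),pg.round(4),(v[:2]+d/.185*.285).round(4)))
    return out
if __name__=='__main__':
    for off in(-8,-4,0,4): print(off,target(off))
E
python3 fit2.py 2>&1 | grep -v Deprec
```

```text
return np.r_[(pr(hol@Rb.T+pv)-hw).ravel(),.7*(pr(rc@M.T+t)-rw).ravel(),(pl.__class__ and (pr(pl)-np.array([pm,pw[2],pw[3]]))).ravel(),np.cross(d,e)/np.linalg.norm(d)]
p [0.6015 0.0271 1.4957 0.0375 2.1187] 
 [ 1.700e+00  1.410e+02  8.000e-01  7.170e+01  5.000e-01  1.400e+00
 -4.000e-01 -6.830e+01 -1.300e+00 -1.386e+02 -4.000e-01 -1.100e+00
 -7.000e-01 -3.000e-01  2.000e-01 -3.000e-01 -1.000e-01  1.000e-01
 -6.000e-01 -2.000e-01  4.000e-01  4.000e-01  1.000e-01]
pivot [ 0.6885 -0.1413  0.1955] knob [0.5399 0.1022 0.214 ]
-8 [[259.0, 345.0], [252.0, 362.0], [241.0, 386.0]]
-4 [[277.0, 321.0], [269.0, 337.0], [259.0, 360.0]]
0 [[294.0, 296.0], [287.0, 312.0], [277.0, 335.0]]
4 [[311.0, 271.0], [304.0, 287.0], [295.0, 309.0]]
8 [[329.0, 246.0], [322.0, 261.0], [313.0, 283.0]]
-8 [(0.6011041134918835, np.float64(1.7659838506946528), array([ 0.6289, -0.2671,  0.1955]), array([ 0.593 , -0.0856,  0.    ]), array([0.5736, 0.0125]))]
-4 [(0.5758473522480794, np.float64(1.7871201343265675), array([ 0.633 , -0.2623,  0.1955]), array([ 0.5933, -0.0816,  0.    ]), array([0.5718, 0.016 ]))]
0 [(0.5508898096906841, np.float64(1.807415545774882), array([ 0.637 , -0.2575,  0.1955]), array([ 0.5936, -0.0776,  0.    ]), array([0.5702, 0.0196]))]
4 [(0.5262482942207186, np.float64(1.8268628830972466), array([ 0.6408, -0.2526,  0.1955]), array([ 0.5939, -0.0737,  0.    ]), array([0.5686, 0.0231]))]
```

```bash
sed -i 's/^hw=c8(\(.*\))$/hw=c8(\1)[::-1]/' fit2.py; python3 fit2.py 2>&1 | grep -v -i -e Deprec -e "return np"
```

```text
p [0.6016 0.027  1.4971 0.0306 2.1273] 
 [ 0.1  0.2  0.2  0.5  0.3  0.  -0.3  0.  -0.2 -0.5 -0.3 -0.8 -0.5 -0.3
  0.2 -0.4  0.   0.3 -0.4 -0.   0.6  0.5  0.1]
pivot [ 0.6891 -0.1395  0.1955] knob [0.5384 0.1026 0.214 ]
-8 [[261.0, 347.0], [253.0, 364.0], [242.0, 387.0]]
-4 [[278.0, 322.0], [270.0, 339.0], [260.0, 362.0]]
0 [[295.0, 297.0], [288.0, 313.0], [278.0, 336.0]]
4 [[313.0, 272.0], [306.0, 288.0], [296.0, 310.0]]
8 [[330.0, 247.0], [324.0, 263.0], [315.0, 284.0]]
-8 [(0.6011041134918839, np.float64(1.7673188009978236), array([ 0.6294, -0.2671,  0.1955]), array([ 0.5932, -0.0857,  0.    ]), array([0.5737, 0.0124]))]
-4 [(0.5758473522480793, np.float64(1.7884550846297387), array([ 0.6335, -0.2623,  0.1955]), array([ 0.5935, -0.0817,  0.    ]), array([0.5719, 0.0159]))]
0 [(0.5508898096906844, np.float64(1.8087504960780532), array([ 0.6374, -0.2575,  0.1955]), array([ 0.5938, -0.0777,  0.    ]), array([0.5703, 0.0195]))]
4 [(0.5262482942207194, np.float64(1.828197833400417), array([ 0.6412, -0.2526,  0.1955]), array([ 0.5941, -0.0737,  0.    ]), array([0.5687, 0.023 ]))]
```

Request:
{"fn": "step_arm", "kwargs": {
  "increments": [
    [[-19.7,31,-12],[0,0,0.015]],
    [[-19.7,31,-15],[0,0,0]],
    [[-19.7,31,-15],[0,0,0]],
    [[-19.7,31,-15],[0,0,0]],
    [[0,0,-25],[0,0,0]],
    [[0,0,-25],[0,0,0]],
    [[0,0,-22],[0,0,0]],
    [[0,0,-22],[0,0,0]]
  ]
}}

```text
time: 2.87
eef_pos: [0.5371, 0.1059, 0.1997]
tcp_rot: [0.484, 0.875, 0.0, 0.0]
contact_force: [-0.9, 0.6, 0.2]
opening: 0.998
finger_force: 0.0
```

Request:
{"fn": "step_arm", "kwargs": {
  "increments": [
    [[0,0,0],[0,0,0]],
    [[0,0,0],[0,0,0]]
  ]
}}

```text
time: 3.03
eef_pos: [0.537, 0.1051, 0.1995]
tcp_rot: [0.484, 0.875, -0.001, -0.001]
contact_force: [-0.0, -0.4, 0.1]
opening: 1.0
finger_force: 0.0
```

Run:
```python
from h import *
s=readout.get_state(); print(s['eef_pos'],s['tcp_rot'],s['contact_force'])
# TCP axis vs. knob in the wrist image: predicted pixel of knob top centre
W=calib('wrist'); print(proj(W,[[.5387,.1024,.228]]))
im=snap('wrist','w2'); cv2.imwrite('pics/w2c.png',im[184:384,128:384,::-1].repeat(3,0).repeat(3,1))
```

```text
[0.53700341 0.10506576 0.19951034] [ 4.84195897e-01  8.74958497e-01 -5.98852199e-04 -1.26608141e-03] [-0.00943244 -0.41223491  0.14598788]
[[258.13791218 290.31247105]]
```

View pics/w2c.png

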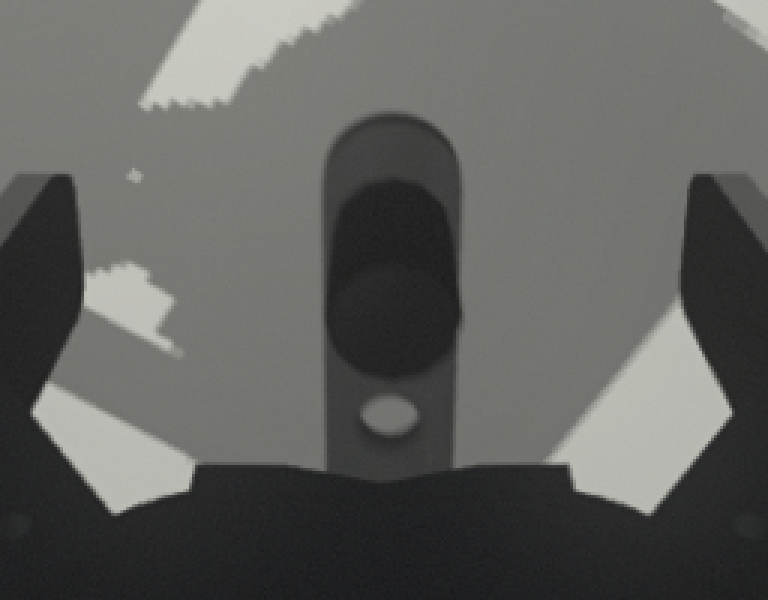

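The knob's top sits at (259,291), within about 1 px of the prediction. It is centred between the fingers but 3 mm off along the bar, so I'll shift and grip.

Request:
{"fn": "step_arm", "kwargs": {
  "increments": [
    [[1.7,-2.7,0],[0,0,0]],
    [[0,0,0],[0,0,0]]
  ]
}}

```text
time: 3.25
eef_pos: [0.5416, 0.1011, 0.2027]
tcp_rot: [0.485, 0.875, 0.001, 0.002]
contact_force: [-0.3, -0.2, 0.2]
opening: 0.997
finger_force: 0.0
```

Request:
{"fn": "step_arm", "kwargs": {
  "increments": [
    [[0,0,0],[0,0,0]],
    [[0,0,0],[0,0,0]],
    [[0,0,0],[0,0,0]],
    [[0,0,0],[0,0,0]],
    [[0,0,0],[0,0,0]],
    [[0,0,0],[0,0,0]],
    [[0,0,0],[0,0,0]],
    [[0,0,0],[0,0,0]]
  ],
  "fingers": -1,
  "grip_force": 35
}}

```text
time: 3.92
eef_pos: [0.5403, 0.1012, 0.2005]
tcp_rot: [0.485, 0.874, -0.0, 0.0]
contact_force: [-1.1, -0.8, 0.6]
opening: 0.194
finger_force: 34.2
```

Request:
{"fn": "step_arm", "kwargs": {
  "increments": [
    [[0.15,-0.25,8.8],[0.0265,0.0165,0]],
    [[0.3,-0.5,8.8],[0.0265,0.0165,0]],
    [[0.45,-0.7,8.8],[0.0265,0.0165,0]],
    [[0.6,-0.9,8.8],[0.0265,0.0165,0]],
    [[0.75,-1.2,8.8],[0.0265,0.0165,0]],
    [[0.9,-1.4,8.8],[0.0265,0.0165,0]],
    [[1.0,-1.65,8.8],[0.0265,0.0165,0]],
    [[1.15,-1.85,8.8],[0.0265,0.0165,0]]
  ]
}}

```text
time: 4.58
eef_pos: [0.545, 0.0928, 0.2699]
tcp_rot: [0.481, 0.868, 0.06, -0.11]
contact_force: [-0.1, 0.6, -1.6]
opening: 0.198
finger_force: 34.2
```

Request:
{"fn": "step_arm", "kwargs": {
  "increments": [
    [[0,0,0],[0,0,0]]
  ]
}}

```text
time: 4.67
eef_pos: [0.5463, 0.0919, 0.2713]
tcp_rot: [0.482, 0.867, 0.061, -0.108]
contact_force: [0.4, -0.6, -2.1]
opening: 0.198
finger_force: 34.3
```

Request:
{"fn": "step_arm", "kwargs": {
  "increments": [
    [[1.8,-5.3,0],[0,0,-0.02]],
    [[1.8,-5.3,0],[0,0,-0.02]],
    [[1.8,-5.3,0],[0,0,-0.02]],
    [[1.8,-5.3,0],[0,0,-0.02]],
    [[1.8,-5.3,0],[0,0,-0.02]],
    [[1.8,-5.3,0],[0,0,-0.02]],
    [[1.8,-5.3,0],[0,0,-0.02]],
    [[1.8,-5.3,0],[0,0,-0.02]]
  ]
}}

```text
time: 5.33
eef_pos: [0.5602, 0.0497, 0.2707]
tcp_rot: [0.55, 0.826, 0.069, -0.103]
contact_force: [1.9, 0.5, -2.3]
opening: 0.198
finger_force: 34.3
```

Request:
{"fn": "step_arm", "kwargs": {
  "increments": [
    [[1.8,-5.3,0],[0,0,-0.02]],
    [[1.8,-5.3,0],[0,0,-0.02]],
    [[1.8,-5.3,0],[0,0,-0.02]],
    [[1.8,-5.3,0],[0,0,-0.02]],
    [[1.8,-5.2,0],[0,0,-0.02]],
    [[1.8,-5.2,0],[0,0,-0.02]],
    [[1.8,-5.2,0],[0,0,-0.02]],
    [[1.7,-5,0],[0,0,-0.018]]
  ]
}}

```text
time: 6.0
eef_pos: [0.5741, 0.0083, 0.2707]
tcp_rot: [0.614, 0.78, 0.077, -0.098]
contact_force: [-1.0, 3.0, -1.4]
opening: 0.194
finger_force: 34.3
```

Request:
{"fn": "step_arm", "kwargs": {
  "increments": [
    [[0,0,0],[0,0,0]],
    [[0,0,0],[0,0,0]],
    [[0,0,0],[0,0,0]]
  ]
}}

```text
time: 6.25
eef_pos: [0.5742, 0.0081, 0.2705]
tcp_rot: [0.613, 0.78, 0.077, -0.098]
contact_force: [0.4, -0.7, -2.2]
opening: 0.196
finger_force: 34.3
```

Run:
```python
from h import *
s=readout.get_state(); print(s['time'],s['eef_pos'],s['contact_force'])
a=snap('scene','a3')[120:260,195:345]; b=snap('side','b3')[115:225,195:345]
f=lambda im,k:cv2.resize(im[:,:,::-1],None,fx=k,fy=k,interpolation=cv2.INTER_CUBIC)
A=f(a,2.66); B=f(b,2.66); h=max(len(A),len(B)); o=np.zeros((h,798,3),np.uint8); o[:len(A),:399]=A[:,:399]; o[:len(B),399:]=B[:,:399]
cv2.imwrite('pics/ab3.png',o); print(o.shape)
```

```text
6.25 [0.57418231 0.0081088  0.27052582] [ 0.43280345 -0.69241166 -2.16112129]
(372, 798, 3)
```

View pics/ab3.png

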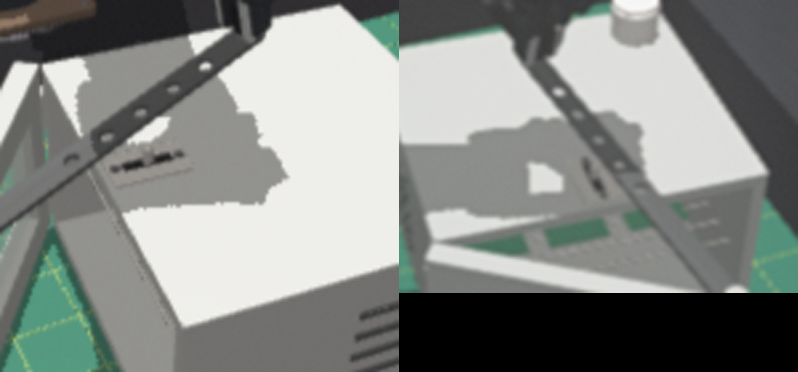

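```bash
cat > chk.py <<'E'
from h import *
from fit import cab,pivot_c,A,B
from scipy.optimize import least_squares
f=lambda p,o:(np.array(p)+.5)/2.66-.5+o
ha=f([[206,67],[173,89],[140,114],[107,137],[72,158]],[195,120])
hb=f([[160,92],[178,115],[200,140],[220,165],[241,187]],[195,115])
hol=np.array([[x,0,.0015] for x in(.245,.215,.185,.155,.125)])
for p in(np.load('p.npy'),np.array([.6016,.027,1.4971])):
    M,t=cab(p)
    def mod(q): return M@pivot_c(q[0])+t, R.from_euler('ZY',q[1:3]).as_matrix()
    def res(q):
        pv,Rb=mod(q); P=hol@Rb.T+pv; return np.r_[(proj(A,P)-ha).ravel(),(proj(B,P)-hb).ravel()]
    s=least_squares(res,[.55,1.81,-.25],loss='soft_l1'); q=s.x; pv,Rb=mod(q)
    print(q.round(4),s.fun.round(1)); u=np.array([np.cos(q[1]),np.sin(q[1])])
    h=pv[:2]+.185*u; pg=(M@np.array([-.105,0,0])+t)[:2]
    print('level hole3',h.round(4),'peg0',pg.round(4),'diff mm',((pg-h)*1e3).round(1))
E
python3 chk.py
```

```text
[ 0.5404  1.8049 -0.2287] [-0.4  0.1 -0.   0.4  0.1 -0.2 -0.2  0.3 -0.2  1.8 -0.4 -0.5  0.2 -0.3
 -0.5 -0.6 -0.2 -0.7 -0.1  0.6]
level hole3 [ 0.5945 -0.0795] peg0 [ 0.5947 -0.0811] diff mm [ 0.1 -1.6]
[ 0.5624  1.7957 -0.2286] [-0.2  0.2  0.1  0.4  0.1 -0.2 -0.3  0.1 -0.3  1.5 -0.3 -0.6  0.2 -0.4
 -0.5 -0.7 -0.3 -0.7 -0.3  0.7]
level hole3 [ 0.5944 -0.0794] peg0 [ 0.5939 -0.0777] diff mm [-0.6  1.7]
```

Request:
{"fn": "step_arm", "kwargs": {
  "increments": [
    [[-0.45,1.95,-7.85],[-0.0272,-0.0066,0]],
    [[-0.4,1.7,-7.85],[-0.0272,-0.0066,0]],
    [[-0.35,1.45,-7.85],[-0.0272,-0.0066,0]],
    [[-0.3,1.2,-7.85],[-0.0272,-0.0066,0]],
    [[-0.2,0.9,-7.85],[-0.0272,-0.0066,0]],
    [[0,0,0],[0,0,0]],
    [[0,0,0],[0,0,0]]
  ]
}}

```text
time: 6.93
eef_pos: [0.5721, 0.0166, 0.2313]
tcp_rot: [0.616, 0.786, 0.034, -0.044]
contact_force: [-0.4, 0.6, -1.9]
opening: 0.196
finger_force: 34.3
```

Request:
{"fn": "step_arm", "kwargs": {
  "increments": [
    [[-0.1,0.4,-3],[-0.0097,-0.0023,0]],
    [[-0.1,0.4,-3],[-0.0097,-0.0023,0]],
    [[0,0,0],[0,0,0]],
    [[0,0,0],[0,0,0]]
  ]
}}

```text
time: 7.27
eef_pos: [0.5723, 0.0167, 0.2254]
tcp_rot: [0.617, 0.786, 0.028, -0.036]
contact_force: [-1.5, 0.3, -0.9]
opening: 0.201
finger_force: 34.3
```

Request:
{"fn": "step_arm", "kwargs": {
  "increments": [
    [[0,0.2,-2],[-0.0068,-0.0016,0]],
    [[0,0,0],[0,0,0]]
  ]
}}

```text
time: 7.43
eef_pos: [0.5723, 0.0167, 0.2232]
tcp_rot: [0.617, 0.786, 0.025, -0.033]
contact_force: [0.8, 0.5, -1.6]
opening: 0.194
finger_force: 34.3
```

Request:
{"fn": "step_arm", "kwargs": {
  "increments": [
    [[0,0.2,-2],[-0.0068,-0.0016,0]],
    [[0,0,0],[0,0,0]]
  ]
}}

```text
time: 7.6
eef_pos: [0.5722, 0.0169, 0.2211]
tcp_rot: [0.617, 0.786, 0.023, -0.03]
contact_force: [-0.2, 0.4, -1.9]
opening: 0.197
finger_force: 34.3
```

Request:
{"fn": "step_arm", "kwargs": {
  "increments": [
    [[0,0.2,-2],[-0.0068,-0.0016,0]],
    [[0,0,0],[0,0,0]]
  ]
}}

```text
time: 7.77
eef_pos: [0.5722, 0.0171, 0.2191]
tcp_rot: [0.617, 0.786, 0.021, -0.027]
contact_force: [-0.2, 0.0, -1.8]
opening: 0.195
finger_force: 34.3
```

Request:
{"fn": "step_arm", "kwargs": {
  "increments": [
    [[0,0.2,-2],[-0.0068,-0.0016,0]],
    [[0,0,0],[0,0,0]]
  ]
}}

```text
time: 7.93
eef_pos: [0.5722, 0.0173, 0.2171]
tcp_rot: [0.617, 0.786, 0.019, -0.024]
contact_force: [0.2, -0.7, -1.7]
opening: 0.196
finger_force: 34.3
```

Request:
{"fn": "step_arm", "kwargs": {
  "increments": [
    [[0,0.2,-2],[-0.0068,-0.0016,0]],
    [[0,0,0],[0,0,0]]
  ]
}}

```text
time: 8.1
eef_pos: [0.5722, 0.0176, 0.2151]
tcp_rot: [0.617, 0.786, 0.016, -0.022]
contact_force: [0.5, -0.6, -2.6]
opening: 0.196
finger_force: 34.3
```

Request:
{"fn": "step_arm", "kwargs": {
  "increments": [
    [[0,0.1,-2],[-0.0068,-0.0016,0]],
    [[0,0,0],[0,0,0]]
  ]
}}

```text
time: 8.27
eef_pos: [0.5722, 0.0177, 0.2131]
tcp_rot: [0.617, 0.787, 0.014, -0.019]
contact_force: [-0.1, 0.2, -1.8]
opening: 0.2
finger_force: 34.3
```

Request:
{"fn": "step_arm", "kwargs": {
  "increments": [
    [[0,0.1,-2],[-0.0068,-0.0016,0]],
    [[0,0,0],[0,0,0]]
  ]
}}

```text
time: 8.43
eef_pos: [0.5722, 0.0179, 0.2111]
tcp_rot: [0.617, 0.787, 0.012, -0.016]
contact_force: [-0.0, -1.6, -2.9]
opening: 0.196
finger_force: 34.3
```

Request:
{"fn": "step_arm", "kwargs": {
  "increments": [
    [[0,0.1,-2],[-0.0068,-0.0016,0]],
    [[0,0,0],[0,0,0]]
  ]
}}

```text
time: 8.6
eef_pos: [0.5722, 0.018, 0.2091]
tcp_rot: [0.617, 0.787, 0.01, -0.014]
contact_force: [-0.3, -0.1, -1.9]
opening: 0.198
finger_force: 34.3
```

Request:
{"fn": "step_arm", "kwargs": {
  "increments": [
    [[0,0.1,-2],[-0.0068,-0.0016,0]],
    [[0,0,0],[0,0,0]]
  ]
}}

```text
time: 8.77
eef_pos: [0.5722, 0.0181, 0.2071]
tcp_rot: [0.617, 0.787, 0.008, -0.011]
contact_force: [-1.8, 0.7, -1.6]
opening: 0.194
finger_force: 34.3
```

Request:
{"fn": "step_arm", "kwargs": {
  "increments": [
    [[0,0.1,-2],[-0.0068,-0.0016,0]],
    [[0,0,0],[0,0,0]]
  ]
}}

```text
time: 8.93
eef_pos: [0.5722, 0.0181, 0.205]
tcp_rot: [0.617, 0.787, 0.006, -0.008]
contact_force: [0.1, 0.0, -2.7]
opening: 0.198
finger_force: 34.3
```

Request:
{"fn": "step_arm", "kwargs": {
  "increments": [
    [[0,0,-1],[-0.003,-0.0008,0]],
    [[0,0,0],[0,0,0]]
  ]
}}

```text
time: 9.1
eef_pos: [0.5722, 0.0181, 0.2043]
tcp_rot: [0.617, 0.787, 0.005, -0.007]
contact_force: [-0.5, 1.4, -1.8]
opening: 0.2
finger_force: 34.3
```

Request:
{"fn": "step_arm", "kwargs": {
  "increments": [
    [[0,0,-1],[-0.003,-0.0008,0]],
    [[0,0,0],[0,0,0]]
  ]
}}

```text
time: 9.27
eef_pos: [0.5723, 0.0182, 0.2034]
tcp_rot: [0.617, 0.787, 0.004, -0.006]
contact_force: [-0.2, 0.3, -1.3]
opening: 0.196
finger_force: 34.4
```

Run:
```python
from h import *
from fit import cab,pivot_c,A,B
s=readout.get_state(); print(s['time'],s['eef_pos'],s['contact_force'])
a=snap('scene','a4')[120:260,195:345]; b=snap('side','b4')[115:225,195:345]
# tight crops round the expected hole 3 / peg
P=[[.594,-.079,.2]]; ua=proj(A,P)[0].astype(int); ub=proj(B,P)[0].astype(int); print(ua,ub)
f=lambda n,u:cv2.resize(cv2.imread(f'pics/{n}.png')[u[1]-35:u[1]+35,u[0]-25:u[0]+25],(400,560),interpolation=cv2.INTER_CUBIC)
cv2.imwrite('pics/ab4.png',np.hstack([f('a4',ua),f('b4',ub)]))
```

```text
9.2667 [0.57231017 0.01819686 0.20343204] [-0.19042508  0.28794464 -1.30754706]
[249 177] [267 178]
```

View pics/ab4.png

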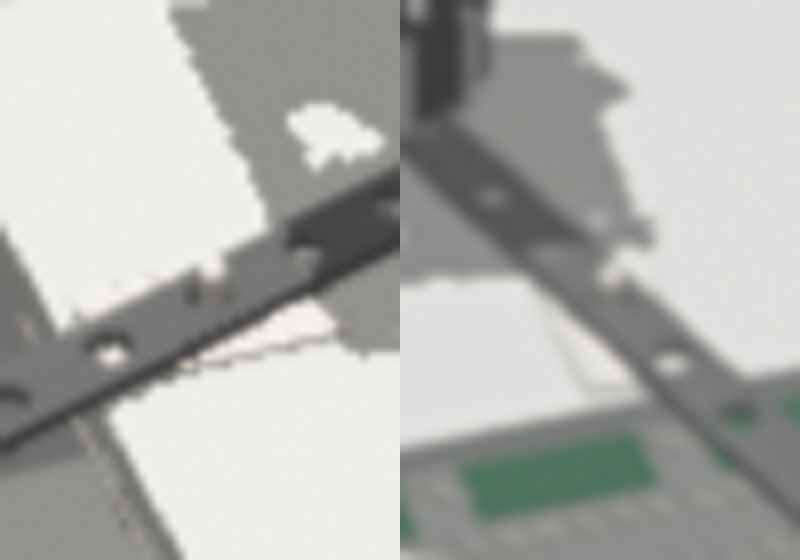

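Both views show the peg standing up through the third hole, at (210,280) on the left and (610,265) on the right, with two holes still on the pivot side. I'll lower it onto the plate.

Request:
{"fn": "step_arm", "kwargs": {
  "increments": [
    [[0,0,-0.7],[-0.002,-0.0005,0]],
    [[0,0,0],[0,0,0]],
    [[0,0,0],[0,0,0]]
  ]
}}

```text
time: 9.62
eef_pos: [0.5724, 0.0182, 0.2034]
tcp_rot: [0.617, 0.787, 0.003, -0.005]
contact_force: [-1.4, 1.4, 3.1]
opening: 0.201
finger_force: 34.6
```

Request:
{"fn": "step_arm", "kwargs": {
  "increments": [
    [[0,0,-0.7],[-0.002,-0.0005,0]],
    [[0,0,0],[0,0,0]],
    [[0,0,0],[0,0,0]]
  ]
}}

```text
time: 9.87
eef_pos: [0.5724, 0.0181, 0.2033]
tcp_rot: [0.617, 0.787, 0.003, -0.004]
contact_force: [-4.8, 1.5, 4.8]
opening: 0.196
finger_force: 35.0
```

Request:
{"fn": "step_arm", "kwargs": {
  "increments": [
    [[0,0,0.8],[0.002,0.0005,0]],
    [[0,0,0],[0,0,0]]
  ]
}}

```text
time: 10.03
eef_pos: [0.5725, 0.0181, 0.2034]
tcp_rot: [0.617, 0.787, 0.004, -0.005]
contact_force: [-2.7, 1.1, 4.3]
opening: 0.198
finger_force: 34.8
```

Request:
{"fn": "step_arm", "kwargs": {
  "increments": [
    [[0,0,0],[0,0,0]],
    [[0,0,0],[0,0,0]],
    [[0,0,0],[0,0,0]],
    [[0,0,0],[0,0,0]],
    [[0,0,0],[0,0,0]],
    [[0,0,0],[0,0,0]]
  ],
  "fingers": 0.6
}}

```text
time: 10.53
eef_pos: [0.5724, 0.018, 0.2027]
tcp_rot: [0.617, 0.787, 0.003, -0.005]
contact_force: [-0.2, -0.4, -0.1]
opening: 0.796
finger_force: 0.0
```

Request:
{"fn": "step_arm", "kwargs": {
  "increments": [
    [[0,0,4],[0,0,0]],
    [[0,0,8],[0,0,0]],
    [[0,0,12],[0,0,0]],
    [[0,0,16],[0,0,0]],
    [[0,0,20],[0,0,0]],
    [[0,0,25],[0,0,0]],
    [[0,0,25],[0,0,0]],
    [[0,0,25],[0,0,0]]
  ]
}}

```text
time: 11.2
eef_pos: [0.5723, 0.0181, 0.3408]
tcp_rot: [0.617, 0.787, 0.004, -0.004]
contact_force: [0.8, 0.3, 0.4]
opening: 0.803
finger_force: 0.0
```

Request:
{"fn": "step_arm", "kwargs": {
  "increments": [
    [[0,30,10],[0,0,0]],
    [[0,30,10],[0,0,0]],
    [[0,30,0],[0,0,0]],
    [[0,30,0],[0,0,0]],
    [[0,30,0],[0,0,0]],
    [[0,0,0],[0,0,0]],
    [[0,0,0],[0,0,0]],
    [[0,0,0],[0,0,0]]
  ]
}}

```text
time: 11.87
eef_pos: [0.5724, 0.1678, 0.3589]
tcp_rot: [0.617, 0.787, 0.004, -0.004]
contact_force: [0.0, 0.3, -0.2]
opening: 0.803
finger_force: 0.0
```

```bash
cat > ver.py <<'E'
from h import *
from fit import A,B,cab
s=readout.get_state(); print(s['time'],s['eef_pos'],s['contact_force'],s['opening'])
a=snap('scene','a5'); b=snap('side','b5')
# knob: darkest blob near its predicted place, triangulate its mid
z=.2170; P=np.array([[.5707,.0195,z]])
Ks=[]
for n,im,C in(('scene',a,A),('side',b,B)):
    u=proj(C,P)[0].astype(int); g=im[u[1]-22:u[1]+22,u[0]-22:u[0]+22].max(2)
    m=(g<60).astype(np.uint8); k,l,st,ce=cv2.connectedComponentsWithStats(m)
    i=1+st[1:,4].argmax(); c=ce[i]+u-22; print(n,u,c.round(1),st[i]); Ks.append(ray(C,c))
(e1,v1),(e2,v2)=Ks; q=np.linalg.lstsq(np.c_[v1,-v2],e2-e1,rcond=None)[0]
a,b=e1+q[0]*v1,e2+q[1]*v2; print('knob',((a+b)/2).round(4),'gap',np.linalg.norm(a-b).round(4))
E
python3 ver.py
```

```text
11.8667 [0.57242362 0.16775409 0.35885973] [ 0.00131386  0.2670467  -0.22912009] 0.8029491627852562
scene [288 151] [288.7 152.1] [19 16  8 15 93]Traceback (most recent call last):
  File "ver.py", line 11, in <module>
    i=1+st[1:,4].argmax(); c=ce[i]+u-22; print(n,u,c.round(1),st[i]); Ks.append(ray(C,c))
        ~~~~~~~~~~~~~~~^^
ValueError: attempt to get argmax of an empty sequence
```

```bash
sed -i 's/g<60/g<95/' ver.py; python3 ver.py
python3 - <<'E'
from h import *
from fit import A,B
# same detector on the start pictures, bar lying on the roof (knob z 0.214)
for n,C in(('a',A),('b',B)):
    im=cv2.imread(f'pics/{n}.png'); u=proj(C,[[.5395,.1022,.214]])[0].astype(int)
    g=im[u[1]-22:u[1]+22,u[0]-22:u[0]+22].max(2); m=(g<(60 if n=='a' else 95)).astype(np.uint8)
    k,l,st,ce=cv2.connectedComponentsWithStats(m); print(n,u,[(c+u-22).round(1).tolist()+s.tolist() for c,s in zip(ce[1:],st[1:]) if s[4]>20])
im=cv2.imread('pics/b5.png'); u=proj(B,[[.5707,.0195,.217]])[0].astype(int); print(u); print(im[u[1]-14:u[1]+12,u[0]-10:u[0]+12].max(2))
E
```

```text
11.9667 [0.57250792 0.16700342 0.35842054] [-0.02916952  0.76072144 -0.01041936] 0.8005740598801817
scene [288 151] [287.5 156.2] [  6  16  22  28 162]
side [242 150] [243.8 152.8] [21 19  6 12 62]
knob [0.5735 0.0167 0.2098] gap 0.0041
a [314 135] [[313.3, 118.3, 0, 0, 44, 14, 492], [314.6, 136.0, 19, 17, 8, 13, 82]]
b [219 135] [[216.1, 119.9, 0, 0, 44, 19, 626], [220.2, 137.7, 21, 19, 6, 12, 56]]
[242 150]
[[136 137 136 137 136 137 136 137 137 136 137 136 137 136 136 138 137 137
  136 137 137 136]
 [136 136 135 136 135 137 136 137 136 136 137 137 137 136 136 136 137 135
  136 136 136 136]
 [135 135 136 136 136 138 137 135 137 137 137 137 137 136 136 136 135 135
  136 138 141 152]
 [138 136 135 136 136 136 136 137 136 136 136 136 135 135 136 137 137 141
  154 162 173 189]
 [142 136 136 136 137 137 136 135 137 134 136 135 137 142 153 162 165 172
  189 204 210 216]
 [139 136 135 137 135 135 134 135 136 137 141 153 162 173 190 203 207 209
  215 220 219 219]
 [135 134 135 136 137 137 135 141 153 163 172 190 203 209 216 219 220 219
  219 219 218 218]
 [136 136 141 153 162 165 164 172 19
[... 1031 characters left out ...]
6  65  64  64  84 138 192 218
  220 218 219 218]
 [218 218 218 218 219 220 215 188 140  89  64  66  63  64  86 139 192 219
  220 219 218 219]
 [218 218 218 218 219 218 202 167 120  82  67  66  66  66  85 133 183 214
  220 219 218 218]
 [218 218 218 219 219 215 194 152 114  87  77  76  74  75  83 113 158 195
  215 220 219 219]
 [218 218 219 219 219 215 189 147 110  95  93  94  93  91  89  98 128 165
  195 216 219 219]
 [218 218 218 219 219 217 192 149 111 100 103 104 104 102 100 103 115 137
  165 194 213 219]
 [218 218 218 218 219 219 206 166 123 106 107 109 112 111 111 115 118 122
  135 160 190 211]
 [218 218 218 218 218 219 215 191 157 127 110 110 115 118 120 121 120 120
  122 132 158 187]]
```

Run:
```python
from h import *
from fit import A,B
for a,b in(((314.6,136.0),(220.2,137.7)),((288.7,152.1),(243.8,152.8))):
    (e1,v1),(e2,v2)=ray(A,a),ray(B,b); q=np.linalg.lstsq(np.c_[v1,-v2],e2-e1,rcond=None)[0]
    x,y=e1+q[0]*v1,e2+q[1]*v2; print(((x+y)/2).round(4),(x-y).round(4))
```

```text
[0.5398 0.1013 0.2116] [-0.0005  0.0025  0.0031]
[0.5719 0.0175 0.2144] [-0.0007  0.0028  0.0032]
```

The knob now triangulates 2.8 mm higher than when the bar lay on the roof. That matches the 3 mm plate, so the bar is fully down.

```bash
python3 -c "
from plant import sign_off; print(sign_off())"
```

```text
the job is handed in; nothing more can be done
None
```

The door is fixed ajar: the stay's third hole is over the peg, the bar lies down on the plate, the knob is released with the arm clear, and the job was handed in at about 12 s.

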